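Close the split lens housing on its dowels and hold it pressed

ROBOT

A 6-joint arm with a two-finger parallel gripper is mounted at the origin on a cart in front of the work surface, level with it; the furniture and walls round the work are solid. World frame = base frame: x ahead of the robot, y to its left, z up, the work surface at z = 0. Lengths are in m, angles in rad, forces in N, time in s.
With the tool pointing down it reaches from about 0.35 to 0.775 m from the base axis. Payload 7.3 kg.
Tool frame: the origin (TCP) lies at the centre of the arm's flange, where the gripper is bolted on; the fingertips stand 178 mm ahead of it and the grasp point (between the pads) lies 159 mm ahead of it (tip_extent is the distance from the TCP to the fingertips, in m); z points along the fingers, y is the line along which they close (so a half turn about z gives the same grasp; the last joint's range is limited). The gripper opens to 92 mm and grips with 3 to 60 N. Pads are 19 mm wide; open, the fingers measure 130 mm over their backs; the gripper's body (75 mm by 190 mm) begins 47 mm behind the grasp point.
Start: joints at [-1.338, 0.342, 1.524, -0, 1.275, -0.146], TCP at [0.194, -0.488, 0.405] pointing down, gripper open.
Joint ranges: [-2.53, 2.53], [-0.77, 2.02], [0.04, 2.7], [-1, 4.14], [0.28, 2.66], [-3.11, 3.11]. Speed limits (rad/s): [2.57, 2.57, 3.14, 3.14, 3.14, 3.14].

INTERFACE

Orientations are given as [roll, pitch, yaw] about the fixed x, y, z axes, in that order (R = Rz(yaw) Ry(pitch) Rx(roll)).
In Python, from cell import * gives the robot as it stands.
- The arm moves only by the tool arm_command, never from a script. Its arguments are lists of equal length, an entry for each row: "xyz": the shift along the world's x, y, z in mm, a list of three; "spin": the turn about the world's z in degrees. In form: {"xyz": [[tx, ty, tz], ...], "spin": [spin, ...]}. A call has 1 to 20 rows; each row shifts and turns the commanded pose from where the row before left it; what a row does not reach is not made up. A row lasts 1/10 s, in which the tool goes at most 50 mm and 8.59 degrees, less where a joint would pass 70% of its speed; a pose out of reach is approached as far as the arm can. A call with a gripper value outside its range is refused whole. "jaw" is the opening, from -1 (shut) to 1 (fully open), set as the call begins (left out, the last holds). The fingers move at their own pace and stop on an object; "squeeze" is the grip in N (left out, the last holds). Time passes only in rows, so rows that do not move let the fingers close. It gives the time, the measured TCP pose, the force, the opening and the grip force at its end, in the units of the state.
- observe(): the state, without advancing time (a new reading comes with each control period).
- read_camera(name): name is "side" or "top"; returns a dict with "img" (420x560x3 uint8, red, green, blue), "depth" (420x560 float32, m along the optical axis (not along the pixel's ray), 0 where there is no reading), "fx", "fy", "cx", "cy" (pixels), "world_from_camera" (4x4, takes a point from camera to world coordinates). Camera axes: x right, y up, looking along -z (the intrinsics and any distortion apply to the point x, -y, -z); pixel columns grow to the right and rows downward; lengths in m; the calibration is good to about 2 mm. A picture is of the moment at which its call begins.
- hand_in(): hands the job in; it is judged then, once.
The state is a dict: "time": time; "qpos": joint angles; "qvel": joint speeds; "joint_efforts": joint torques, N m; "tool_pos": TCP position; "tool_rot": TCP orientation; "contact_force": force on the tool from outside, world axes, zero at the start; "torque": the same for the moment, N m; "opening": finger opening in m; "grip_force": force on a finger pad.
Only numpy, scipy, OpenCV 4.12 (cv2) and the standard library are available. Lean on these libraries where they do the work, as an engineer would, in place of code of your own. Each camera call takes 0.05 s, during which the arm holds its last target. There are 200 camera calls.

TASK

Stand the black lens tube upright in the round seat of the lower housing half, then fit the upper half over it on the two dowels (thick dowel in the large hole, red spots at the same corner) until the halves meet flush. Then press the closed housing gently down so that the sprung plate under it sinks about halfway, and finish while still holding it pressed down; do not let go and leave the bottles, jar and vials where they are.

Things in the scene. Friction and masses are not known exactly. Their poses are not given: they have to be found in the camera images.
- lens_tube: short black lens tube, loose, upright, 30 mm diameter, 27 mm high, 60 g; origin at the centre of its underside, z up
- lower_half: aluminium lower housing half, 60 (x) x 100 (y) x 18 mm, fixed on a black sprung plate (84 x 124 x 8 mm) over a dark steel base (96 x 136 mm) fixed to the table. Origin at the centre of its underside, 34 mm above the table, z up; mating face at z = +18 mm. Round seat in its middle, a dowel at either end along y; a red spot marks the corner (+x, +y)
- upper_half: aluminium upper housing half, 0.14-0.28 kg, loose, right way up: plate 60 (x) x 100 (y) x 28 mm, on top a black grip bar 20 (x) x 46 (y) x 26 mm, bar top 54 mm above the underside. Origin at the centre of the underside, z up; red spot at corner (+x, +y). Below, a tube cavity 37 mm wide, 22 mm deep. Closed, its axes match the lower half's and its origin lies 18 mm above that of the lower half
- platen (a joint): how far the sprung plate with the lower half is pressed down, m: 0 = up, 0.010 = on its lower stop. Stays up under the weight of the closed housing; then needs about 1 to 2 N of push to start, and 1.2 N more per mm (some 7 N at 5 mm)
- amber_bottle: small loose amber bottle, 33 mm diameter, 81 mm high, a bystander; origin at the centre of its underside
- clear_jar: loose clear jar standing on its black cap, 48 mm diameter, 69 mm high, a bystander; origin at the centre of its underside
- vial_a: loose vial with white cap, 17 mm diameter, 45 mm high, a bystander; origin at the centre of its underside
- seat (a point): centre of the floor of the lower half's round seat: 33.6 mm diameter, 8 mm deep (origin of the lower half + 10 mm in z). The tube in it stands 19 mm above the mating face
- thick_dowel (a point): tip of the thick steel dowel, 12 mm diameter, at x = 0, y = +38 mm of the lower half, 32 mm above the mating face; tip tapers to 6 mm over the last 7 mm. Closed, it stands 4 mm out of the upper half's top
- thin_dowel (a point): tip of the thin steel dowel, 8 mm diameter, at x = 0, y = -38 mm of the lower half, 32 mm above the mating face; tip tapers to 2 mm over the last 7 mm
- large_hole (a point): lower mouth of the upper half's 14 mm through hole (x = 0, y = +38 mm, z = 0), for the thick dowel
- small_hole (a point): lower mouth of the upper half's 10 mm through hole (x = 0, y = -38 mm, z = 0), for the thin dowel
- eyepieces (a point): middle of the front ends of the fixed microscope's two black eyepieces, which jut out over the table towards the robot, from 0.38 m to 0.44 m above it, 110 mm wide; the microscope stands behind them. An obstacle between the arm's start and the work: pass in front of it (within 0.35 m of the base axis)

How it is judged:
By the outcome, as a careful person would: the job done as asked, in the order asked, and still so for the second after the job is handed in, while the arm keeps its last pose, push and grip.
It also fails if it takes over 54 s, if anything falls off the work surface, if the arm or the gripper's body presses on something with over 40 N, if the wrist force passes 120 N, or if a joint passes its speed limit or range.

## Working session

There is one attempt and no reset: what is moved stays moved. The work goes in short steps, Python scripts to look and compute and a tool call to move; the robot and the scene stay as the last step left them, time stands still between calls to the robot, and variables do not carry over. Pictures are saved under pics/ and viewed, at most 10 in all, crops included, and the job is handed in when it is done.

Besides the shell and the picture viewer there is one more tool, called in YAML: its name, and indented under it one key for each argument. arm_command: Moves the arm, as the interface text tells. Its arguments: {"type":"object","properties":{"xyz":{"type":"array","items":{"type":"array","items":{"type":"number"}}},"spin":{"type":"array","items":{"type":"number"}},"jaw":{"type":"number"},"squeeze":{"type":"number"}},"required":["xyz","spin"]}

```bash
mkdir -p pics; ls
cat > h.py <<'E'
from cell import *
import numpy as np, cv2
def cam(n):
    c=read_camera(n); d=c["depth"]; v,u=np.mgrid[0:420,0:560]
    P=np.stack([(u-c["cx"])/c["fx"]*d,-(v-c["cy"])/c["fy"]*d,-d,np.ones_like(d)],-1)
    c["W"]=(P@np.array(c["world_from_camera"]).T)[...,:3]; c["W"][d==0]=np.nan
    return c
def save(c,f,crop=None):
    im=c["img"][...,::-1]
    cv2.imwrite("pics/"+f,im if crop is None else cv2.resize(im[crop[1]:crop[3],crop[0]:crop[2]],None,fx=crop[4],fy=crop[4],interpolation=cv2.INTER_CUBIC))
E
python3 - <<'E'
from h import *
for n in("top","side"):
    c=cam(n); save(c,n+"1.png"); print(c["fx"],c["cx"],c["cy"],c["world_from_camera"], [k for k in c])
    np.savez(n+"1.npz",W=c["W"],img=c["img"])
s=observe(); print(s)
E
```

```text
pics
433.4539825567927 278.76216058712936 209.49857376937348 [[-0.00361037  0.99509646 -0.09884333  0.43180736]
 [-0.99985554 -0.0052339  -0.01617092  0.06227141]
 [-0.01660896  0.09877067  0.99497161  1.36740775]
 [ 0.          0.          0.          1.        ]] ['img', 'depth', 'fx', 'fy', 'cx', 'cy', 'world_from_camera', 'W']
503.76544828219664 280.49254466089315 208.6907519972546 [[-0.99056875  0.07688583 -0.1134113   0.41940237]
 [-0.13572451 -0.66401404  0.73529872  1.00107206]
 [-0.01877264  0.74375663  0.66818685  1.11617893]
 [ 0.          0.          0.          1.        ]] ['img', 'depth', 'fx', 'fy', 'cx', 'cy', 'world_from_camera', 'W']
{'time': 0.1, 'qpos': array([-1.33798760e+00,  3.42659258e-01,  1.52484028e+00, -1.97466697e-05,
        1.27539841e+00, -1.45983920e-01]), 'qvel': array([-0.00046461, -0.00244585, -0.00275464,  0.00077669,  0.00119235,
        0.00012309]), 'joint_efforts': array([ 1.21508619e-03, -4.32005489e+01, -2.44693565e+01,  7.18623935e-02,
        5.26643428e-02, -3.62215542e-05]), 'tool_pos': array([ 0.19414826, -0.4876795 ,  0.40413943]), 'tool_rot': array([-3.14029849e+00, -1.71193663e-04,  3.78798302e-01]), 'contact_force': array([-0.41397222,  0.29013228, -0.71705622]), 'torque': array([0.04681132, 0.01541896, 0.00640952]), 'grip_force': 0.0, 'opening': 0.09214598994829797}
```

View pics/top1.png

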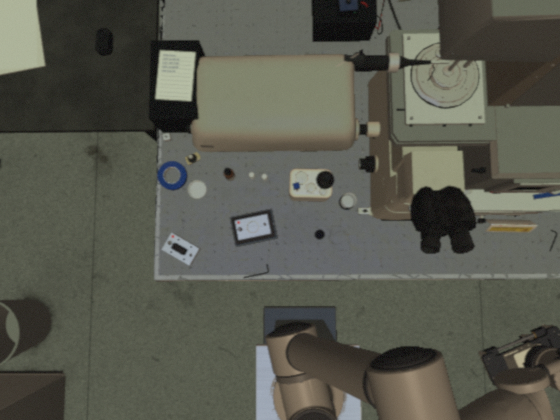

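View pics/side1.png

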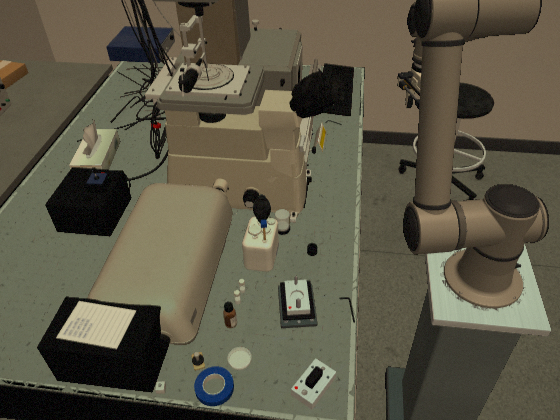

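The top view shows the lower half on its plate at about (254,227), the upper half with its grip bar at (180,249) and the tube at (320,234). The amber bottle is at (229,173), the jar at (347,201) and the eyepieces at (440,230).

Run:
```python
import numpy as np,cv2
d=np.load("top1.npz");W=d["W"];im=d["img"]
cv2.imwrite("pics/crop1.png",cv2.resize(im[195:275,155:355,::-1],None,fx=4,fy=4,interpolation=cv2.INTER_CUBIC))
def rect(name,r,zlo,zhi):
    x0,y0,x1,y1=r; w=W[y0:y1,x0:x1].reshape(-1,3); m=(w[:,2]>zlo)&(w[:,2]<zhi); p=w[m]
    print(name,m.sum(),p.mean(0),cv2.minAreaRect(p[:,:2].astype(np.float32)*1000))
print("table z",np.nanmedian(W[255:265,300:400,2]))
rect("tube",(308,222,332,246),.020,.04)
rect("lower face",(225,200,280,250),.045,.060)
rect("plate",(225,200,280,250),.027,.060)
rect("dowels",(225,200,280,250),.068,.1)
rect("upper",(155,228,205,270),.02,.07)
rect("uplate",(155,228,205,270),.02,.035)
rect("bar",(155,228,205,270),.047,.07)
rect("jar",(335,188,360,212),.05,.09)
rect("amber",(218,163,240,183),.05,.1)
# red spots
hsv=cv2.cvtColor(im,cv2.COLOR_RGB2HSV)
m=((hsv[...,0]<10)|(hsv[...,0]>170))&(hsv[...,1]>110)&(hsv[...,2]>80)
for v,u in np.argwhere(m):
    if 195<v<275 and 155<u<355: print(u,v,im[v,u],W[v,u].round(4))
```

```text
table z -0.0018822778465242829
tube 20 [ 0.48882051 -0.04095957  0.02666581] ((488.4389343261719, -41.45001220703125), (27.919952392578125, 25.11707305908203), 88.83942413330078)
lower face 547 [0.51068639 0.1638741  0.05087222] ((511.12310791015625, 165.0712890625), (60.279701232910156, 100.24038696289062), 11.115143775939941)
plate 1062 [0.51005668 0.1636737  0.0429939 ] ((510.90594482421875, 165.19113159179688), (84.05195617675781, 124.01984405517578), 11.351052284240723)
dowels 20 [0.5079271  0.17898437 0.07860898] ((509.35675048828125, 164.63485717773438), (9.57789421081543, 82.38347625732422), 8.432872772216797)
upper 622 [0.44495641 0.38879383 0.03133898] ((445.3326110839844, 390.83782958984375), (100.85089111328125, 60.64067459106445), 60.18347930908203)
uplate 510 [0.44491121 0.3887897  0.02699563] ((445.3326110839844, 390.83782958984375), (100.85089111328125, 60.64067459106445), 60.18347930908203)
bar 100 [0.44558085 0.3900713  0.05236643] ((445.3813171386719, 390.5050354003906), (45.2288818359375, 20.096364974975586), 58.32828903198242)
jar 189 [ 0.58946514 -0.12643096  0.0677906 ] ((590.0513916015625, -126.79718780517578), (42.491390228271484, 43.917327880859375), 44.573631286621094)
amber 81 [0.67532247 0.23837686 0.06817989] ((676.2969360351562, 239.6414031982422), (24.023908615112305, 30.835735321044922), 20.824113845825195)
238 222 [169  93  95] [0.525  0.2082 0.0501]
```

View pics/crop1.png

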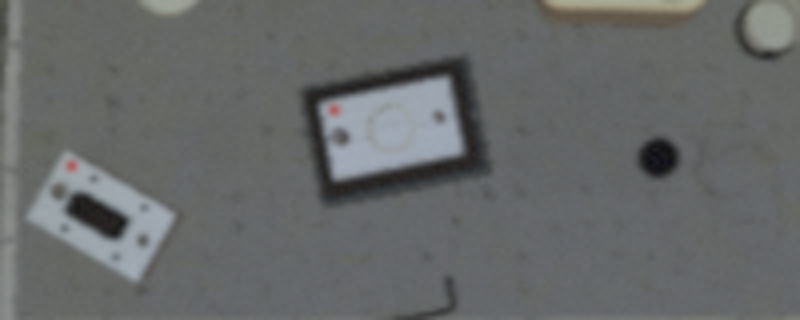

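Run:
```python
import numpy as np
d=np.load("top1.npz");W=d["W"];im=d["img"].astype(int)
def box(n,r,zlo,zhi):
    x0,y0,x1,y1=r; w=W[y0:y1,x0:x1].reshape(-1,3); p=w[(w[:,2]>zlo)&(w[:,2]<zhi)]
    print(n,len(p),p.min(0).round(3),p.max(0).round(3))
box("eyep",(405,180,490,265),.3,.6); box("eyep front",(405,240,490,265),.3,.6)
box("whitebox",(283,160,338,204),.02,.3); box("knobs",(350,110,392,220),.1,.6)
# tube: dark blob centroid weighted, projected to plane of its top z=.027
D=np.load("top1.npz")
g=im.sum(2)[222:247,307:333]; bg=np.median(g); w=np.clip(bg-g,0,None).astype(float); w[w<60]=0
v,u=np.mgrid[222:247,307:333]; print("tube px",(u*w).sum()/w.sum(),(v*w).sum()/w.sum(),(w>100).sum())
def atz(u,v,z):
    T=np.array([[-0.00361037,0.99509646,-0.09884333,0.43180736],[-0.99985554,-0.0052339,-0.01617092,0.06227141],[-0.01660896,0.09877067,0.99497161,1.36740775]])
    r=T[:,:3]@[(u-278.762)/433.454,-(v-209.4986)/433.454,-1]; return T[:,3]+r*(z-T[2,3])/r[2]
c=((u*w).sum()/w.sum(),(v*w).sum()/w.sum())
print(atz(*c,.0135),atz(*c,.027))
```

```text
eyep 4246 [ 0.429 -0.436  0.3  ] [ 0.608 -0.216  0.448]
eyep front 560 [ 0.429 -0.343  0.398] [ 0.458 -0.228  0.442]
whitebox 1349 [ 0.592 -0.073  0.02 ] [0.682 0.052 0.205]
knobs 1841 [ 0.542 -0.243  0.1  ] [ 0.855 -0.122  0.41 ]
tube px 319.1778807035113 234.0388683732866 72
[ 0.48877954 -0.0414365   0.0135    ] [ 0.48821146 -0.04040242  0.027     ]
```

arm_command:
  xyz:
    - [-15, 37, 0]
    - [-15, 38, 0]
    - [-15, 37, 0]
    - [-15, 38, 0]
    - [38, 27, 0]
    - [38, 26, 0]
    - [27, 28, 0]
    - [27, 28, 0]
    - [26, 29, 0]
    - [17, 40, 0]
    - [17, 40, 0]
    - [16, 40, 0]
    - [20, 20, 0]
    - [20, 19, 0]
    - [36, 0, 0]
    - [36, 0, -30]
    - [36, 0, -40]
    - [0, 0, 0]
  spin: [0, 0, 0, 0, 0, 0, 0, 0, 0, 0, 0, 0, 0, 0, 0, 0, 0, 0]
  jaw: 0.4
  squeeze: 15

```text
time: 1.9
tool_pos: [0.4875, -0.0406, 0.3307]
tool_rot: [-3.135, 0.009, 0.379]
contact_force: [-0.4, 0.8, -0.7]
opening: 0.0643
grip_force: 0.0
```

arm_command:
  xyz:
    - [1, 0, -45]
    - [0, 0, -45]
    - [0, 0, -30]
    - [0, 0, -15]
    - [0, 0, -6]
    - [0, 0, 0]
    - [0, 0, 0]
  spin: [0, 0, 0, 0, 0, 0, 0]

```text
time: 2.6
tool_pos: [0.4869, -0.0409, 0.1978]
tool_rot: [3.14, -0.002, 0.379]
contact_force: [0.5, 0.5, 0.0]
opening: 0.0643
grip_force: 0.0
```

arm_command:
  xyz:
    - [0, 0, 0]
    - [0, 0, 0]
    - [0, 0, 0]
    - [0, 0, 0]
    - [0, 0, 0]
    - [0, 0, 0]
  spin: [0, 0, 0, 0, 0, 0]
  jaw: -0.5

```text
time: 3.2
tool_pos: [0.4866, -0.0407, 0.1967]
tool_rot: [3.142, -0.0, 0.379]
contact_force: [-0.9, 1.8, 1.7]
opening: 0.0274
grip_force: 15.0
```

arm_command:
  xyz:
    - [0, 0, 0]
    - [0, 0, 0]
    - [0, 0, 0]
    - [2, 0, -4]
    - [0, 0, -4]
    - [0, 0, 0]
    - [0, 0, 0]
  spin: [0, 0, 0, 0, 0, 0, 0]
  jaw: 0.1

```text
time: 3.9
tool_pos: [0.4885, -0.0408, 0.1883]
tool_rot: [-3.141, 0.001, 0.379]
contact_force: [0.4, -1.0, 0.1]
opening: 0.0506
grip_force: 0.0
```

arm_command:
  xyz:
    - [0, 0, 0]
    - [0, 0, 0]
    - [0, 0, 0]
    - [0, 0, 0]
    - [0, 0, 0]
  spin: [0, 0, 0, 0, 0]
  jaw: -0.5
  squeeze: 20

```text
time: 4.4
tool_pos: [0.4886, -0.0408, 0.1887]
tool_rot: [3.141, -0.0, 0.379]
contact_force: [0.5, 0.1, 0.6]
opening: 0.0284
grip_force: 20.0
```

Run:
```python
from h import *
c=cam("side"); T=np.array(c["world_from_camera"])
p=np.linalg.inv(T)@[.488,-.041,.03,1]; u=c["cx"]+c["fx"]*p[0]/-p[2]; v=c["cy"]+c["fy"]*(-p[1])/-p[2]
u,v=int(u),int(v); print(u,v); save(c,"side2.png",(u-50,v-50,u+50,v+50,5))
```

```text
312 245
```

View pics/side2.png

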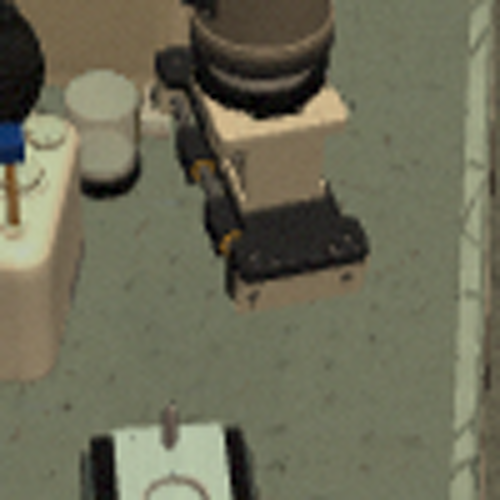

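arm_command:
  xyz:
    - [0, 0, 20]
    - [0, 0, 45]
    - [0, 0, 45]
    - [2, 20, 0]
    - [2, 26, 0]
    - [3, 26, 0]
    - [3, 27, 0]
    - [3, 27, 0]
    - [3, 27, 0]
    - [3, 27, 0]
    - [3, 26, 0]
    - [0, 0, 0]
    - [0, 0, 0]
    - [0, 0, 0]
  spin: [0, 0, 0, 8, 8, 8, 8, 8, 8, 8, 8, 8, 7.6, 0]

```text
time: 5.85
tool_pos: [0.5104, 0.1655, 0.2983]
tool_rot: [-3.141, 0.0, 1.77]
contact_force: [0.3, 0.5, -0.6]
opening: 0.0285
grip_force: 20.0
```

Run:
```python
from h import *
c=cam("side"); T=np.array(c["world_from_camera"]); np.savez("side3.npz",W=c["W"],img=c["img"])
save(c,"side3.png",(225,190,365,340,4)); s=observe(); print(s["tool_pos"],s["tool_rot"])
```

```text
[0.51048044 0.16527998 0.29838628] [-3.14121904e+00 -9.84390554e-08  1.76536534e+00]
```

View pics/side3.png

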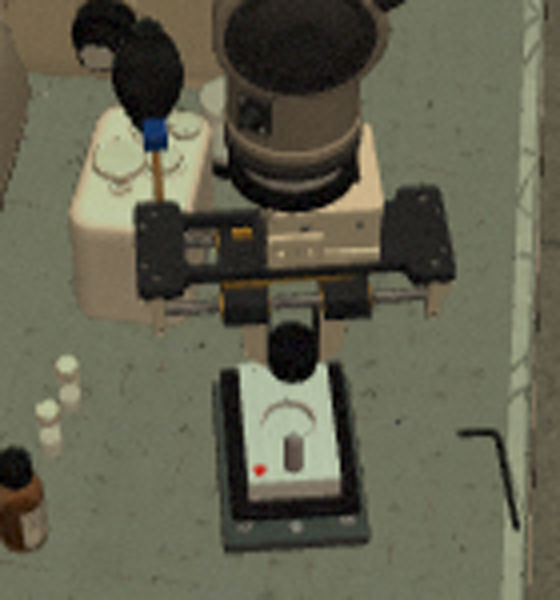

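Tube held upright between the fingers at crop (292,352). The seat is below it at (288,420), with the thick dowel and red spot in front.

Run:
```python
import numpy as np,cv2
from scipy.optimize import least_squares
d=np.load("side3.npz");W=d["W"];im=d["img"].astype(int)
w=W[265:290,285:312].reshape(-1,3); b=im[265:290,285:312].sum(2).ravel()
m=(w[:,2]>.09)&(w[:,2]<.145)&(b<120); p=w[m]; print(len(p),p.min(0),p.max(0))
zt=np.percentile(p[:,2],98); q=p[p[:,2]<p[:,2].max()-.004]
f=least_squares(lambda c:np.hypot(q[:,0]-c[0],q[:,1]-c[1])-.015,[.51,.165],loss="soft_l1",f_scale=.001)
print("tube",f.x*1000,len(q))
a=W[270:325,275:320].reshape(-1,3)
for lo,hi in((.046,.056),):
    k=a[(a[:,2]>lo)&(a[:,2]<hi)]; print(cv2.minAreaRect(k[:,:2].astype(np.float32)*1000))
d=np.load("side1.npz");a=d["W"][270:330,265:330].reshape(-1,3)
print("side1")
for lo,hi in((.046,.056),(.028,.056)):
    k=a[(a[:,2]>lo)&(a[:,2]<hi)]; print(len(k),k[:,2].mean(),cv2.minAreaRect(k[:,:2].astype(np.float32)*1000))
```

```text
149 [0.49154311 0.14899363 0.112134  ] [0.52190674 0.18163934 0.14376034]
tube [508.83635336 166.11620628] 143
((510.95880126953125, 164.75796508789062), (59.92884063720703, 104.52810668945312), 11.360101699829102)
side1
536 0.05260405263362291 ((511.1111755371094, 164.24673461914062), (60.00318908691406, 105.37670135498047), 11.163481712341309)
1089 0.04452464262912251 ((510.9627380371094, 164.19808959960938), (84.14997863769531, 129.77467346191406), 11.135029792785645)
```

arm_command:
  xyz:
    - [0, 0, -30]
    - [1, 0, -20]
    - [0, 0, 0]
    - [0, 0, 0]
    - [0, 0, 0]
  spin: [0, 0, 0, 0, 0]

```text
time: 6.4
tool_pos: [0.5121, 0.1652, 0.2497]
tool_rot: [3.139, 0.0, 1.767]
contact_force: [-0.2, 0.2, -0.2]
opening: 0.0282
grip_force: 20.0
```

Run:
```python
from h import *
from scipy.optimize import least_squares
c=cam("side"); W=c["W"]; im=c["img"].astype(int)
save(c,"side4.png",(265,255,335,325,8)); print(observe()["tool_pos"])
w=W[265:305,280:318]; b=im[265:305,280:318].sum(2)
m=(w[...,2]>.062)&(w[...,2]<.09)&(b<120)
for r in range(40):
    u=np.where(m[r])[0]
    if len(u)>4: print(r+265,u.min()+280,u.max()+280,len(u),w[r,u[len(u)//2]].round(4),((w[r,u.min()]+w[r,u.max()])/2).round(4))
q=w[m]; f=least_squares(lambda c:np.hypot(q[:,0]-c[0],q[:,1]-c[1])-.015,[.51,.165],loss="soft_l1",f_scale=.001); print(f.x)
```

```text
[0.51204222 0.16521456 0.24981408]
283 294 298 5 [0.5138 0.1553 0.0899] [0.5141 0.1524 0.0864]
284 294 300 7 [0.5117 0.1496 0.0792] [0.5114 0.1531 0.0835]
285 293 302 10 [0.5088 0.152  0.0785] [0.5095 0.1581 0.0857]
286 292 302 11 [0.5116 0.151  0.0728] [0.5103 0.1627 0.087 ]
287 292 301 10 [0.511  0.1561 0.0749] [0.5114 0.1642 0.0847]
288 292 303 11 [0.5105 0.1603 0.0759] [0.5083 0.1691 0.087 ]
289 291 302 10 [0.5099 0.1656 0.0784] [0.5104 0.1727 0.087 ]
290 291 303 11 [0.5062 0.1759 0.0875] [0.5093 0.1716 0.0818]
291 291 303 13 [0.5088 0.1761 0.0833] [0.5093 0.1714 0.0774]
292 291 302 12 [0.5084 0.1792 0.0831] [0.5105 0.172  0.0739]
293 292 302 11 [0.5084 0.179  0.0788] [0.5093 0.1705 0.068 ]
294 292 302 11 [0.5082 0.1813 0.0776] [0.5091 0.1726 0.0665]
295 293 300 8 [0.5081 0.1819 0.0742] [0.5101 0.1752 0.0655]
296 295 299 5 [0.5084 0.1787 0.066 ] [0.5082 0.181  0.069 ]
[0.51110245 0.16630404]
```

View pics/side4.png

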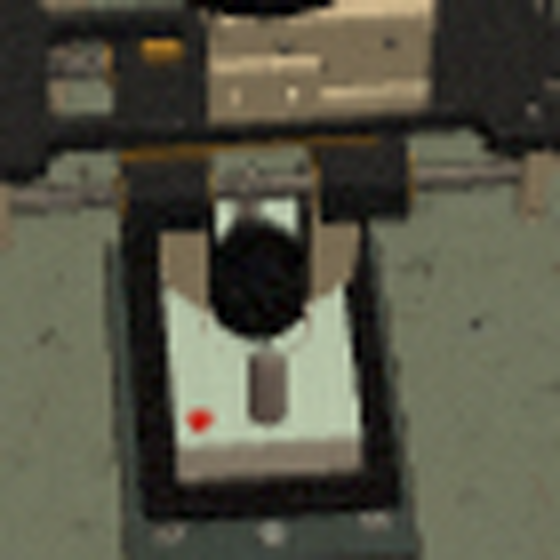

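arm_command:
  xyz:
    - [-1, -0.5, -2]
    - [0, 0, -3]
    - [0, 0, -3]
    - [0, 0, -3]
    - [0, 0, 0]
    - [0, 0, 0]
  spin: [0, 0, 0, 0, 0, 0]

```text
time: 7.05
tool_pos: [0.5108, 0.1647, 0.2375]
tool_rot: [3.141, 0.0, 1.768]
contact_force: [1.8, -0.3, -2.0]
opening: 0.0285
grip_force: 19.9
```

arm_command:
  xyz:
    - [0, 0, -2]
    - [0, 0, -2]
    - [0, 0, -1]
    - [0, 0, 0]
  spin: [0, 0, 0, 0]

```text
time: 7.45
tool_pos: [0.5108, 0.1647, 0.2327]
tool_rot: [3.141, 0.0, 1.768]
contact_force: [2.1, -1.2, 0.3]
opening: 0.0282
grip_force: 20.0
```

arm_command:
  xyz:
    - [0, 0, 0]
    - [0, 0, 0]
    - [0, 0, 0]
    - [0, 0, 5]
    - [0, 0, 20]
    - [0, 0, 40]
    - [-5, 20, 30]
    - [-10, 35, 0]
    - [-10, 40, 0]
    - [-12, 40, 0]
    - [-12, 40, 0]
    - [-10, 30, 0]
    - [-6, 21, 0]
    - [0, 0, 0]
    - [0, 0, 0]
  spin: [0, 0, 0, 0, 0, 0, -6, -6, -6, -6, -6, -6, -5.3, 0, 0]
  jaw: 0.2

```text
time: 8.95
tool_pos: [0.4454, 0.3907, 0.3276]
tool_rot: [3.141, 0.001, 1.05]
contact_force: [0.7, 0.2, 0.2]
opening: 0.0553
grip_force: 0.0
```

Run:
```python
from h import *
c=cam("side"); save(c,"side5.png",(265,255,365,415,5)); W=c["W"];im=c["img"].astype(int)
a=W[340:405,280:345].reshape(-1,3)
for lo,hi in((.024,.034),(.046,.06)):
    k=a[(a[:,2]>lo)&(a[:,2]<hi)]; print(len(k),k[:,2].mean(),cv2.minAreaRect(k[:,:2].astype(np.float32)*1000))
w=W[265:310,280:318]; m=(w[...,2]>.06)&(w[...,2]<.08)&(im[265:310,280:318].sum(2)<120); q=w[m]; print("tube",len(q),q.max(0),q.min(0))
print(observe()["tool_pos"])
```

```text
802 0.029414738331460265 ((445.6707763671875, 389.59356689453125), (103.62625885009766, 61.76409149169922), 59.81547164916992)
179 0.05409835354707655 ((446.2694396972656, 390.7906188964844), (47.533409118652344, 20.665245056152344), 60.28445053100586)
tube 12 [0.52124807 0.15926438 0.06896746] [0.51073251 0.14984536 0.06075683]
[0.44570755 0.39015093 0.32757074]
```

View pics/side5.png

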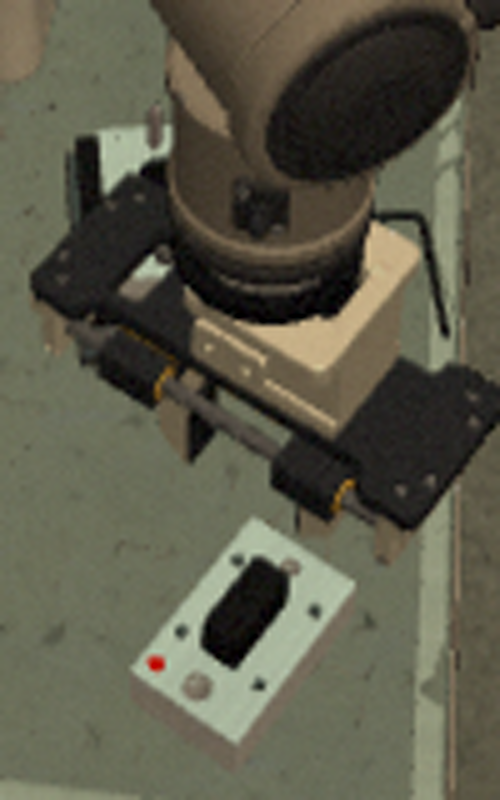

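The side view shows the upper half at crop (245,640) with the open gripper above it, and the red spot at (156,663). The arm hides the tube.

arm_command:
  xyz:
    - [0, 0, -40]
    - [0, 0, -40]
    - [0, 0, -25]
    - [0, 0, -9]
    - [0, 0, -3]
    - [0, 0, 0]
    - [0, 0, 0]
  spin: [0, 0, 0, 0, 0, 0, 0]

```text
time: 9.7
tool_pos: [0.4462, 0.3908, 0.2122]
tool_rot: [3.14, -0.003, 1.047]
contact_force: [-0.1, 0.0, 0.9]
opening: 0.0552
grip_force: 0.0
```

arm_command:
  xyz:
    - [0, 0, 0]
    - [0, 0, 0]
    - [0, 0, 0]
    - [0, 0, 0]
    - [0, 0, 0]
    - [0, 0, 0]
  spin: [0, 0, 0, 0, 0, 0]
  jaw: -0.9
  squeeze: 35

```text
time: 10.3
tool_pos: [0.4457, 0.3907, 0.2106]
tool_rot: [3.141, -0.0, 1.047]
contact_force: [-0.3, -1.1, 1.8]
opening: 0.0195
grip_force: 35.0
```

arm_command:
  xyz:
    - [0, 0, 15]
    - [0, 0, 40]
    - [0, 0, 40]
    - [0, 0, 25]
    - [0, 0, 0]
    - [0, 0, 0]
  spin: [0, 0, 0, 0, 0, 0]

```text
time: 10.9
tool_pos: [0.4453, 0.3906, 0.33]
tool_rot: [-3.141, 0.001, 1.047]
contact_force: [-0.3, 0.2, -2.2]
opening: 0.0198
grip_force: 35.0
```

Run:
```python
from h import *
c=cam("top"); save(c,"top6.png",(145,190,285,280,5)); W=c["W"]
a=W[200:250,225:282].reshape(-1,3)
for lo,hi in((.045,.06),(.027,.06),(.064,.1)):
    k=a[(a[:,2]>lo)&(a[:,2]<hi)]; print(len(k),k.mean(0),cv2.minAreaRect(k[:,:2].astype(np.float32)*1000))
w=c["W"][205:240,235:275]; t=w[(w[...,2]>.064)&(w[...,2]<.08)]; d=np.hypot(t[:,0]-.511,t[:,1]-.165)<.022; print("tube",t[d].mean(0),d.sum(),(t[d].min(0)+t[d].max(0))/2)
b=W[215:280,145:215].reshape(-1,3); k=b[(b[:,2]>.13)&(b[:,2]<.165)]; print("upper",len(k),cv2.minAreaRect(k[:,:2].astype(np.float32)*1000))
s=observe(); print(s["tool_pos"],s["tool_rot"],s["contact_force"],s["torque"])
```

```text
573 [0.51070673 0.16428047 0.05138017] ((510.85406494140625, 164.9485321044922), (59.962032318115234, 99.86799621582031), 11.315634727478027)
1016 [0.51017636 0.16367657 0.04358931] ((510.9722595214844, 164.996337890625), (83.9613037109375, 123.77989959716797), 11.496997833251953)
48 [0.50796822 0.17105945 0.07314817] ((509.9185485839844, 164.68948364257812), (27.362125396728516, 80.81546783447266), 0.08529777079820633)
tube [0.5083162  0.16549373 0.06933753] 28 [0.50991758 0.16553192 0.0693948 ]
upper 263 ((428.4114685058594, 362.84515380859375), (36.52666091918945, 60.39882278442383), 59.261226654052734)
[0.44520677 0.39041287 0.32895084] [-3.14046570e+00  2.56841896e-03  1.04725445e+00] [-0.259379   -0.28475158 -1.57337624] [-0.03944697 -0.02646259  0.02526501]
```

View pics/top6.png

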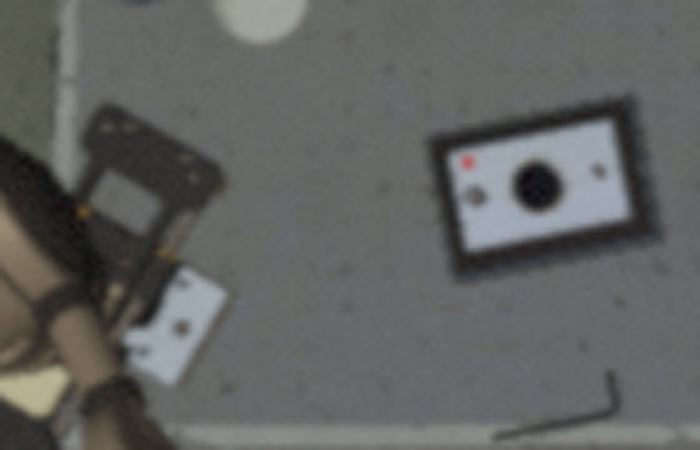

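The tube stands in its seat at crop (537,186), between thick dowel (475,196) and thin dowel (598,171). The upper half hangs in the gripper at (180,328).

arm_command:
  xyz:
    - [5, -18, 0]
    - [8, -30, 0]
    - [10, -35, 0]
    - [11, -38, 0]
    - [11, -38, 0]
    - [10, -34, 0]
    - [7, -22, 0]
    - [4, -10, 0]
    - [0, 0, -12]
    - [0, 0, -10]
    - [0, 0, 0]
    - [0, 0, 0]
  spin: [4, 6, 6, 6, 6, 6, 5, 2.3, 0, 0, 0, 0]

```text
time: 12.15
tool_pos: [0.5112, 0.1665, 0.3076]
tool_rot: [-3.14, -0.0, 1.769]
contact_force: [1.0, 0.4, -1.9]
opening: 0.0196
grip_force: 35.0
```

Run:
```python
from h import *
c=cam("side"); save(c,"side7.png",(255,240,335,330,6)); W=c["W"]
np.savez("side7.npz",W=W,img=c["img"])
a=W[230:330,250:340].reshape(-1,3)
for lo,hi in((.112,.122),(.026,.040),(.045,.056)):
    k=a[(a[:,2]>lo)&(a[:,2]<hi)]; print(len(k),k[:,2].mean(),cv2.minAreaRect(k[:,:2].astype(np.float32)*1000))
s=observe(); print(s["tool_pos"],s["tool_rot"])
```

```text
101 0.11681569465884908 ((568.006591796875, 113.55567932128906), (64.98380279541016, 264.969970703125), 32.0150032043457)
462 0.03500400963392552 ((555.6719360351562, 98.53886413574219), (120.27790832519531, 303.4298095703125), 33.85817337036133)
256 0.05229055478749197 ((575.52490234375, 100.25758361816406), (101.85257720947266, 281.5926818847656), 26.964357376098633)
[0.51137831 0.16646565 0.30814047] [-3.14086975e+00 -8.85240854e-05  1.76884928e+00]
```

View pics/side7.png

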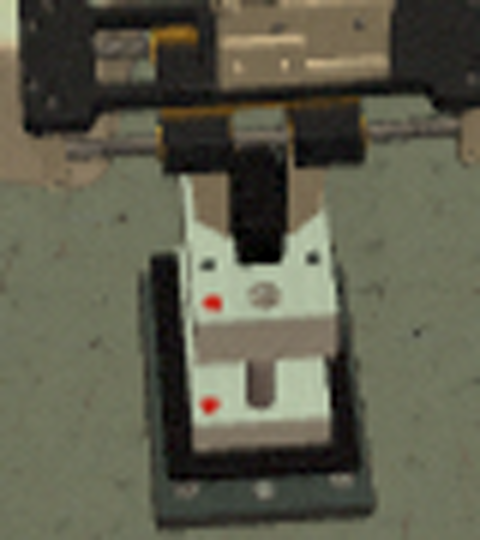

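Run:
```python
import numpy as np
W=np.load("side7.npz")["W"][230:330,250:340].reshape(-1,3)
t=np.radians(11.3); X=np.array([np.cos(t),np.sin(t)]);Y=np.array([-np.sin(t),np.cos(t)])
p=(W[:,:2]-[.511,.165]); u=p@X*1000; v=p@Y*1000; z=W[:,2]*1000
ok=(abs(u)<45)&(abs(v)<70)
for n,lo,hi in(("up front",101,120),("up top",121,130),("low front",37,48),("low top",50,55)):
    m=ok&(z>lo)&(z<hi)&(v>(44 if "front" in n else 10))
    print(n,m.sum(),"v med",np.median(v[m]).round(2),"p95",np.percentile(v[m],95).round(2),"u",np.percentile(u[m],[0,2,5,50,95,98,100]).round(1),"z",np.median(z[m]).round(1))
```

```text
up front 114 v med 50.74 p95 53.23 u [-29.5 -29.2 -26.6   0.8  26.1  28.3  28.6] z 110.1
up top 292 v med 34.31 p95 51.73 u [-31.4 -30.4 -29.   -1.1  26.1  28.1  28.7] z 126.2
low front 103 v med 49.67 p95 61.08 u [-41.5 -36.  -30.4  -1.4  31.5  37.5  39.8] z 39.6
low top 150 v med 36.83 p95 48.76 u [-30.1 -28.6 -27.6   3.1  27.4  28.9  29.9] z 53.0
```

arm_command:
  xyz:
    - [0, -1.3, 0]
    - [0, 0, -5]
    - [0, 0, -4]
    - [0, 0, -4]
    - [0, 0, -3]
    - [0, 0, -2]
    - [0, 0, 0]
    - [0, 0, 0]
  spin: [0, 0, 0, 0, 0, 0, 0, 0]

```text
time: 13.0
tool_pos: [0.5117, 0.1644, 0.2906]
tool_rot: [3.141, 0.0, 1.768]
contact_force: [0.1, -0.7, -1.6]
opening: 0.0201
grip_force: 35.0
```

arm_command:
  xyz:
    - [-0.4, 0.4, -2]
    - [0, 0, -2]
    - [0, 0, -2]
    - [0, 0, -2]
    - [0, 0, 0]
  spin: [0, 0, 0, 0, 0]

```text
time: 13.5
tool_pos: [0.5114, 0.1648, 0.2824]
tool_rot: [3.141, 0.0, 1.768]
contact_force: [2.0, -1.2, -1.1]
opening: 0.0196
grip_force: 35.0
```

arm_command:
  xyz:
    - [0.4, -0.2, -2]
    - [0, 0, -3]
    - [0, 0, -3]
    - [0, 0, -3]
    - [0, 0, 0]
  spin: [0, 0, 0, 0, 0]

```text
time: 14.0
tool_pos: [0.5116, 0.1646, 0.2711]
tool_rot: [-3.141, 0.0, 1.768]
contact_force: [1.7, -0.9, -2.6]
opening: 0.0194
grip_force: 35.0
```

arm_command:
  xyz:
    - [0.2, 0, -3]
    - [0, 0, -3]
    - [0, 0, -1]
    - [0, 0, -1]
    - [0, 0, 0]
    - [0, 0, 0]
  spin: [0, 0, 0, 0, 0, 0]

```text
time: 14.6
tool_pos: [0.5118, 0.1646, 0.2636]
tool_rot: [-3.142, -0.0, 1.768]
contact_force: [-0.5, 0.1, -1.5]
opening: 0.0196
grip_force: 35.0
```

arm_command:
  xyz:
    - [0, 0, -1]
    - [0, 0, 0]
    - [0, 0, 0]
  spin: [0, 0, 0]

```text
time: 14.9
tool_pos: [0.5118, 0.1646, 0.2627]
tool_rot: [3.141, 0.0, 1.768]
contact_force: [0.1, 0.4, -1.2]
opening: 0.0197
grip_force: 35.0
```

arm_command:
  xyz:
    - [0, 0, -1]
    - [0, 0, 0]
    - [0, 0, 0]
  spin: [0, 0, 0]

```text
time: 15.2
tool_pos: [0.5118, 0.1646, 0.2618]
tool_rot: [3.141, 0.0, 1.768]
contact_force: [-1.5, -0.0, 3.4]
opening: 0.0194
grip_force: 35.0
```

arm_command:
  xyz:
    - [0, 0, -1]
    - [0, 0, 0]
    - [0, 0, 0]
  spin: [0, 0, 0]

```text
time: 15.5
tool_pos: [0.5119, 0.1646, 0.2607]
tool_rot: [3.141, 0.0, 1.768]
contact_force: [-0.9, 0.2, 4.0]
opening: 0.0198
grip_force: 35.0
```

arm_command:
  xyz:
    - [0, 0, -1]
    - [0, 0, -1]
    - [0, 0, -1]
    - [0, 0, -0.4]
    - [0, 0, 0]
    - [0, 0, 0]
    - [0, 0, 0]
  spin: [0, 0, 0, 0, 0, 0, 0]

```text
time: 16.2
tool_pos: [0.5118, 0.1646, 0.2576]
tool_rot: [3.141, 0.0, 1.768]
contact_force: [-2.6, -1.0, 7.2]
opening: 0.0201
grip_force: 35.0
```

Run:
```python
from h import *
c=cam("side"); save(c,"side8.png",(255,240,335,330,6)); W=c["W"][230:330,250:340].reshape(-1,3)
t=np.radians(11.3); X=np.array([np.cos(t),np.sin(t)]);Y=np.array([-np.sin(t),np.cos(t)])
p=(W[:,:2]-[.511,.165]); u=p@X*1000; v=p@Y*1000; z=W[:,2]*1000
m=(abs(u)<24)&(v>25)&(v<46); print("top z",np.median(z[m]))
m=(abs(u)<38)&(abs(u)>33)&(abs(v)<55); print("plate z",np.median(z[m]))
f=[observe() for _ in range(3)]; print([(s["tool_pos"][2],s["contact_force"]) for s in f])
W=np.load("side1.npz")["W"][230:330,250:340].reshape(-1,3); p=(W[:,:2]-[.511,.165]); u=p@X*1000; v=p@Y*1000
m=(abs(u)<38)&(abs(u)>33)&(abs(v)<55); print("plate z before",np.median(W[m,2]))
```

```text
top z 257.5841262005065
plate z 173.95802209217393
[(np.float64(0.2576532741827387), array([-2.57937548, -0.55691435,  7.94435392])), (np.float64(0.2576532741827387), array([-2.57937548, -0.55691435,  7.94435392])), (np.float64(0.2576532741827387), array([-2.57937548, -0.55691435,  7.94435392]))]
plate z before 0.035922013081559956
```

View pics/side8.png

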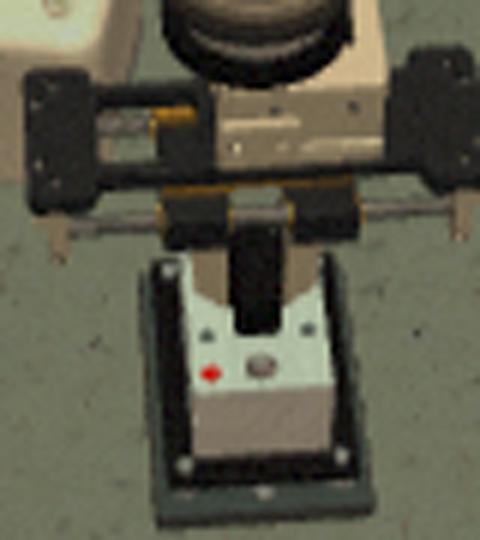

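The halves are closed flush: one continuous front face at crop (262,420), the dowel showing at (262,365). The corner posts now stand out of the sunken plate. The force of about 7.5 N and the 4.7 mm travel both match half way.

```bash
python3 -c "
from cell import *
print(hand_in())"
```

```text
the job is handed in; nothing more can be done
None
```

The job is handed in, result not reported: the tube is in its seat, the upper half is closed flush with the red spots matching, and the arm is still holding the plate pressed about 4.7 mm down at about 7.5 N; I moved no bottles, jar or vials.

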